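Move the drill jig to the other folding hook

ROBOT

A 6-joint arm with a two-finger parallel gripper is mounted at the origin on the work surface. World frame = base frame: x ahead of the robot, y to its left, z up, the work surface at z = 0. Lengths are in m, angles in rad, forces in N, time in s.
With the tool pointing down it reaches from about 0.325 to 1 m from the base axis. Payload 5.1 kg.
Tool frame: the origin (TCP) lies midway between the tips of the shut fingers; the grasp point (between the pads) lies 19 mm behind it (hold_point_z is the distance from the TCP to the grasp point, in m); z points along the fingers, y is the direction in which the jaws open and shut (so a half turn about z gives the same grasp; the last joint's range is limited). The gripper opens to 85 mm and grips with 20 to 120 N. Pads are 22 mm wide; open, the fingers measure 114 mm over their backs; the gripper's body (76 mm by 85 mm) begins 54 mm behind the grasp point. The pads swing forward as they close: fully open they stand 13 mm farther back than shut.
Start: joints at [-1.273, 0.124, 1.65, -0, 1.367, -0.083], TCP at [0.242, -0.603, 0.231] pointing down, gripper open.
Joint ranges: [-2.61, 2.61], [-1.02, 2.33], [0.03, 2.71], [-1.35, 4.49], [0.32, 2.68], [-2.91, 2.91]. Speed limits (rad/s): [2.57, 2.57, 3.14, 3.14, 3.14, 3.14].

INTERFACE

Orientations are given as [roll, pitch, yaw] about the fixed x, y, z axes, in that order (R = Rz(yaw) Ry(pitch) Rx(roll)).
In Python, from station import move_pose, movel, movej, command_gripper, dwell, ik, sense, read_camera, Unreachable, sign_off, boxes_of, place_of, hold_point_z gives the robot as it stands. Calls block until the motion is done:
- move_pose(position, orientation): joint-space move of the TCP to a pose.
- movel(position, rot=None, speed=0.15): straight line of the TCP; rot=None keeps the orientation; speed is the mean speed in m/s.
- movej(angles): joint-space move.
- command_gripper(opening): finger opening in m; the grip force is fixed at half the most; returns when the fingers have stopped.
- dwell(seconds).
- ik(position, orientation): joint angles nearest the present ones, or None.
- sense(): the state.
- read_camera(name): name is "side" or "top" or "wrist"; returns a dict with "color" (480x640x3 uint8, red, green, blue), "z_map" (480x640 float32, m along the optical axis (not along the pixel's ray), 0 where there is no reading), "intrinsics" (3x3 intrinsics, pixels), "extrinsics" (4x4, takes a point from world to camera coordinates). Camera axes: x right, y down, z forward; pixel columns grow to the right and rows downward; lengths in m; the calibration is good to about 2 mm. A picture is of the moment at which its call begins.
A pose or a line that the arm cannot do raises Unreachable and nothing moves.
- sign_off(): hands the job in, once; it reports no verdict.
Trained networks look in the newest picture that a camera, given by its name, has taken for a name from the list of things; names that differ only in an ending like _2 or _b are one class to them, and where a whole thing is asked for, a point or a joint stands for the part that bears it (a point fixed in the world has none). Each returns a list of dicts, best first, with "score" (0 to 1); they miss things now and then, are a little off and sometimes report something else, mostly with a low value. They report only what shows in the picture. A call takes as long as a camera call.
- boxes_of(name, camera): "bbox" ([left, top, right, bottom] in pixels, round what is visible of it).
- place_of(name, camera): "xy" ([column, row] in pixels: a listed point, or the origin of a listed thing).
The state is a dict: "clock": time; "qpos": joint angles; "qd": joint speeds; "joint_efforts": joint torques, N m; "ee_pos": TCP position; "tool_rot": TCP orientation; "contact_force": force on the tool from outside, world axes, zero at the start; "torque": the same for the moment, N m; "finger_gap": finger opening in m.
Only numpy, scipy, OpenCV 4.12 (cv2) and the standard library are available. Lean on these libraries where they do the work, as an engineer would, in place of code of your own. Each camera call takes 0.05 s, during which the arm holds its last target. There are 200 camera calls.

TASK

Clear the broad fixture tower: first fold the hook of the slim post out until it is level on its stop, then take the aluminium drill jig off the tower's hook and hang it by its window on the post's hook, let go of it, and last fold the tower's emptied hook up flat against the tower. Leave the other things on the table where they are.

Things in the scene. Friction and masses are not known exactly. Their poses are not given: they have to be found in the camera images.
- tower: Fixed stand: a broad upright plate (100 mm wide, 12 mm thick, top 215 mm above the table) on a foot plate 110 x 120 x 12 mm, which spans x -35 to +75 mm. Origin on the table; -x is its front, where the hook is; y along the plate, z up. Front face at x = -12 mm. Carries tower_hook, on which the jig hangs at the start.
- post: Fixed stand: a slim upright (45 mm square, top 219 mm above the table) on the same foot plate, same frame: -x is its front, front face at x = -12 mm. Carries post_hook, empty and folded up or nearly so at the start.
- tower_hinge (a point): Hinge axis of the tower's hook (parallel to the tower's y): 20 mm in front (-x) of the tower's origin, 180 mm above the table. Axes are those of the tower.
- post_hinge (a point): Hinge axis of the post's hook: 20 mm in front (-x) of the post's origin, 180 mm above the table. Axes are those of the post.
- tower_hook (a joint): Angle of the tower's hook, rad. 0 = folded up flat against the upright (arm points straight up), 1.571 = folded out, level, on its stop (arm points along the stand's -x). The hinge is stiff (about 0.14 N m of friction): the arm stays where it is left; pinched, it can lag the fingers by 0.1 rad.
- post_hook (a joint): Angle of the post's hook, rad; same hook. 0 = folded up flat against the upright (arm points straight up), 1.571 = folded out, level, on its stop (arm points along the stand's -x). The hinge is stiff (about 0.14 N m of friction): the arm stays where it is left; pinched, it can lag the fingers by 0.1 rad.
- tower_hook_grip (a point): Point in the middle of the tower hook's arm, 105 mm from the hinge, where it can be pinched across its 18 mm width, from above in every position. Axes turn with the arm: z along the arm to its tip.
- post_hook_grip (a point): The same point on the post's hook. Both arms: flat steel bar 130 mm long from the hinge, 18 mm wide (along the stand's y) and 10 mm thick, its last 10 mm with a lip standing 12 mm above the bar (up when folded out; towards the stand's +x when folded up).
- jig: The drill jig: upright aluminium plate 10 mm thick (its x), 110 mm wide (y), 160 mm high, 0.25 to 0.5 kg. Window 44 mm wide, 40 mm high, 75 to 115 mm above the lower edge; over it a bridge 76 x 12 mm, then a tab 50 mm wide up to 160 mm. Bushings stick out 2 mm below the window. Origin: centre of the lower edge. Hangs at the start across the tower's level hook, 60 to 85 mm out from the hinge.
- jig_centre (a point): Centre of the jig, 80 mm above its lower edge.
- jig_tab (a point): Middle of the jig's tab, 142 mm above its lower edge and 27 mm above the window's upper edge: a place to pinch it from above, fingers in front and behind (10 mm thick).
- jig_window (a point): Centre of the jig's window, 95 mm above its lower edge. When the jig hangs, the upper edge of the window rests on the arm, so this point is 15 mm below the hinge's height.
- powerbrick: Bystander: black box 75 x 150 x 32 mm lying between the stands, origin under its centre.
- taperoll: Bystander: roll of tape lying flat, 100 mm across, 36 mm high, between the stands.
- mouse: Bystander: black computer mouse, 100 x 60 x 33 mm, on the left.
- hammer: Bystander: hammer lying on the right.
- wrench: Bystander: 180 mm wrench lying flat between the stands, further from the robot.
- mug: Bystander: white mug 80 mm across, 95 mm high, on the left.

How it is judged:
By the outcome, as a careful person would: the job done as asked, in the order asked, and still so for the second after the job is handed in, with the robot touching nothing.
It also fails if it takes over 72 s, if anything falls off the work surface, if the arm or the gripper's body presses on something with over 40 N, if the wrist force passes 120 N, or if a joint passes its speed limit or range.

## Working session

There is one attempt and no reset: what is moved stays moved. The work goes in short steps, each a Python script; the robot and the scene stay as the last script left them, time stands still between calls to the robot, and variables do not carry over. Pictures are saved under pics/ and viewed, about 8 in all and at most 12, crops included, and the job is handed in when it is done.

```bash
ls; mkdir -p pics
cat > h.py <<'E'
import numpy as np, cv2
from station import *
def deproj(c,u,v,z):
    K=c["intrinsics"];E=np.linalg.inv(c["extrinsics"])
    p=np.array([(u-K[0,2])/K[0,0]*z,(v-K[1,2])/K[1,1]*z,z,1.0]);return (E@p)[:3]
def cloud(c):
    K=c["intrinsics"];E=np.linalg.inv(c["extrinsics"]);z=c["z_map"]
    v,u=np.indices(z.shape)
    P=np.stack([(u-K[0,2])/K[0,0]*z,(v-K[1,2])/K[1,1]*z,z],-1)
    W=P@E[:3,:3].T+E[:3,3];W[z<=0]=np.nan;return W
def ray_at_h(c,u,v,h):
    a=deproj(c,u,v,0.);b=deproj(c,u,v,1.);t=(h-a[2])/(b[2]-a[2]);return a+t*(b-a)
def save(c,n): cv2.imwrite("pics/"+n,c["color"][:,:,::-1])
E
python3 - <<'E'
from h import *
for cam in ["top","side"]:
    c=read_camera(cam);save(c,cam+"0.png");np.savez(cam+"0.npz",**c);W=cloud(c)
    print(cam,np.round(np.linalg.inv(c["extrinsics"]),2).tolist())
    for n in ["tower","post","jig","tower_hook_grip","post_hook_grip","tower_hinge","post_hinge","jig_tab","powerbrick","taperoll","mug"]:
        for r in place_of(n,cam)[:2]:
            u,v=r["xy"];w=W[min(479,max(0,int(v))),min(639,max(0,int(u)))];print(n,round(r["score"],2),np.round([u,v]),np.round(w,3))
print(sense()["clock"])
E
```

```text
pics
top [[0.01, -0.99, 0.15, 0.38], [-1.0, -0.01, 0.0, -0.0], [-0.0, -0.15, -0.99, 1.31], [0.0, 0.0, 0.0, 1.0]]
tower 0.62 [397. 234.] [ 0.587 -0.204  0.01 ]
tower 0.62 [314. 180.] [0.737 0.017 0.005]
post 0.87 [250. 216.] [0.631 0.188 0.009]
jig 0.55 [390. 267.] [ 0.5   -0.189 -0.001]
tower_hook_grip 0.75 [398. 273.] [ 0.472 -0.181  0.186]
post_hook_grip 0.6 [232. 202.] [0.631 0.206 0.192]
tower_hinge 0.65 [404. 225.] [ 0.581 -0.195  0.187]
tower_hinge 0.57 [398. 262.] [ 0.496 -0.179  0.199]
post_hinge 0.64 [236. 204.] [0.616 0.186 0.239]
jig_tab 0.79 [400. 258.] [ 0.499 -0.176  0.232]
powerbrick 0.77 [320. 282.] [ 0.455 -0.003  0.032]
taperoll 0.88 [323. 238.] [ 0.579 -0.009 -0.004]
mug 0.88 [152. 255.] [ 0.526  0.452 -0.003]
mug 0.34 [402. 258.] [ 0.499 -0.181  0.23 ]
side [[-0.97, -0.16, 0.17, 0.4], [-0.23, 0.73, -0.64, 0.66], [-0.02, -0.66, -0.75, 0.97], [0.0, 0.0, 0.0, 1.0]]
tower 0.84 [330. 224.] [ 0.595 -0.168  0.043]
jig 0.58 [370. 220.] [ 0.503 -0.247  0.002]
tower_hook_grip 0.21 [337. 177.] [ 0.581 -0.185  0.192]
post_hook_grip 0.71 [280. 278.] [0.601 0.188 0.279]
post_hook_grip 0.55 [330. 228.] [ 0.595 -0.177  0.019]
tower_hinge 0.67 [336. 176.] [ 0.585 -0.191  0.192]
tower_hinge 0.61 [272. 308.] [0.619 0.203 0.205]
post_hinge 0.68 [270. 310.] [0.622 0.202 0.192]
jig_tab 0.63 [370. 179.] [ 0.501 -0.162  0.224]
powerbrick 0.69 [369. 296.] [0.458 0.023 0.036]
taperoll 0.97 [323. 288.] [ 0.575 -0.003 -0.   ]
taperoll 0.27 [384. 177.] [ 0.492 -0.415  0.012]
1.2
```

```bash
python3 -c "
import cv2,numpy as np
a=cv2.imread('pics/top0.png');b=cv2.imread('pics/side0.png')
cv2.imwrite('pics/both0.png',cv2.resize(np.vstack([a,b]),(448,672))[:600]) if 0 else None"
```

```text
(no output)
```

View pics/top0.png

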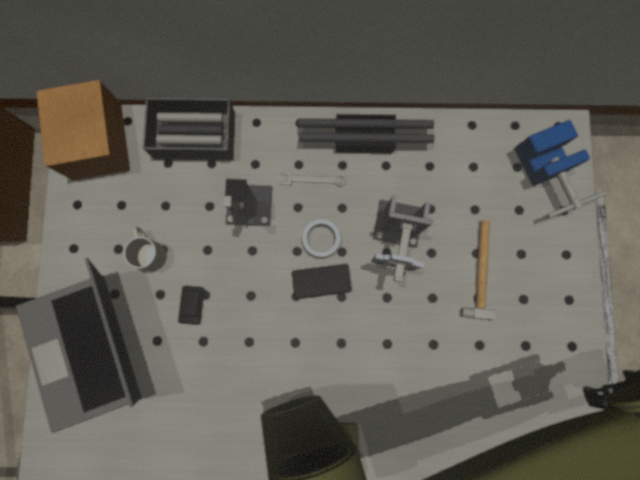

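View pics/side0.png

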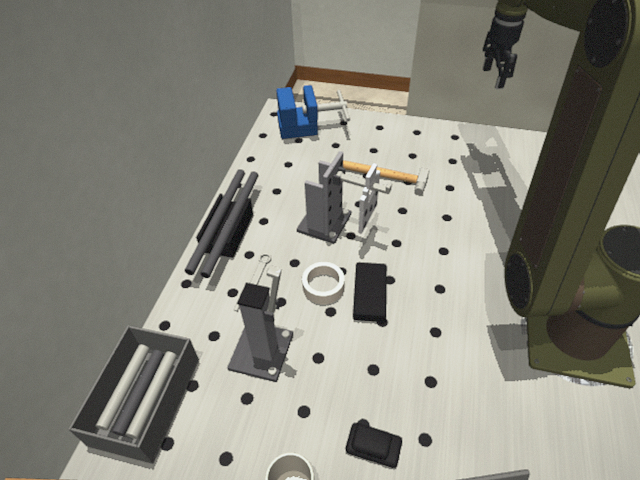

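Top view: tower foot is around (403,222), with its level hook running down to (398,280) and the jig across it at (398,260). The post is near (245,203), with its hook folded up on the near/left side at (228,200). Next I take precise poses from the depth clouds.

Run:
```python
from h import *
W=[];C=[]
for cam in ["top","side"]:
    c=dict(np.load(cam+"0.npz"));w=cloud(c);W.append(w);C.append(c)
def reg(cx,cy,r,z0,z1):
    o=[]
    for i,w in enumerate(W):
        m=(abs(w[...,0]-cx)<r)&(abs(w[...,1]-cy)<r)&(w[...,2]>z0)&(w[...,2]<z1)
        p=w[m];col=C[i]["color"][m].mean(-1);o.append((p,col))
    return o
def show(name,*a):
    for i,(p,col) in enumerate(reg(*a)):
        if len(p)<8: print(name,i,len(p));continue
        (c,s,ang)=cv2.minAreaRect(p[:,:2].astype(np.float32))
        print(name,"TS"[i],len(p),"med",np.round(np.median(p,0),3),"rect",np.round(c,3),np.round(s,3),round(ang,1),"pct",np.round(np.percentile(p,[2,98],0),3).tolist())
show("tow foot",.60,-.19,.12,.008,.018)
show("tow top",.60,-.19,.06,.208,.222)
show("tow hook",.53,-.19,.09,.182,.19)
show("tow lip",.46,-.19,.04,.19,.2)
show("jig tab",.5,-.18,.06,.205,.24)
show("post foot",.62,.18,.12,.008,.018)
show("post top",.62,.19,.07,.214,.224)
show("post hook",.62,.19,.07,.24,.33)
show("post tip",.62,.19,.07,.295,.33)
a=[cv2.resize(C[0]["color"][170:300,200:290],None,fx=4,fy=4,interpolation=3),cv2.resize(C[0]["color"][170:300,360:450],None,fx=4,fy=4,interpolation=3)]
cv2.imwrite("pics/crop0.png",np.hstack(a)[:,:,::-1])
```

```text
tow foot T 694 med [ 0.623 -0.199  0.012] rect [ 0.616 -0.198] [0.175 0.185] 4.0 pct [[0.558, -0.26, 0.008], [0.676, -0.145, 0.017]]
tow foot S 547 med [ 0.592 -0.175  0.013] rect [ 0.62  -0.209] [0.125 0.11 ] 79.0 pct [[0.561, -0.252, 0.009], [0.679, -0.145, 0.017]]
tow top T 241 med [ 0.592 -0.202  0.215] rect [ 0.593 -0.203] [0.096 0.013] 79.4 pct [[0.581, -0.248, 0.209], [0.605, -0.157, 0.219]]
tow top S 165 med [ 0.594 -0.199  0.214] rect [ 0.595 -0.201] [0.097 0.013] 79.2 pct [[0.582, -0.248, 0.21], [0.607, -0.157, 0.218]]
tow hook T 462 med [ 0.529 -0.193  0.185] rect [ 0.522 -0.19 ] [0.109 0.142] 75.0 pct [[0.465, -0.236, 0.182], [0.591, -0.136, 0.19]]
tow hook S 402 med [ 0.529 -0.189  0.185] rect [ 0.524 -0.19 ] [0.11  0.144] 75.4 pct [[0.458, -0.237, 0.182], [0.598, -0.136, 0.19]]
tow lip T 65 med [ 0.462 -0.182  0.196] rect [ 0.474 -0.192] [0.07  0.048] 86.9 pct [[0.451, -0.22, 0.19], [0.498, -0.167, 0.2]]
tow lip S 56 med [ 0.462 -0.181  0.196] rect [ 0.474 -0.19 ] [0.057 0.045] 80.6 pct [[0.454, -0.22, 0.191], [0.499, -0.169, 0.2]]
jig tab T 136 med [ 0.499 -0.183  0.22
[... 553 characters left out ...]
064] 88.4 pct [[0.631, 0.171, 0.215], [0.677, 0.216, 0.223]]
post top S 609 med [0.654 0.195 0.219] rect [0.646 0.193] [0.049 0.068] 88.6 pct [[0.619, 0.17, 0.215], [0.679, 0.216, 0.222]]
post hook T 122 med [0.605 0.192 0.308] rect [0.606 0.195] [0.019 0.021] 88.1 pct [[0.596, 0.185, 0.253], [0.615, 0.203, 0.313]]
post hook S 276 med [0.607 0.201 0.302] rect [0.607 0.195] [0.019 0.022] 86.1 pct [[0.597, 0.186, 0.244], [0.617, 0.204, 0.311]]
post tip T 101 med [0.605 0.194 0.308] rect [0.606 0.195] [0.021 0.018] 0.7 pct [[0.596, 0.186, 0.299], [0.616, 0.203, 0.313]]
post tip S 154 med [0.607 0.197 0.308] rect [0.607 0.194] [0.019 0.022] 82.0 pct [[0.596, 0.186, 0.298], [0.618, 0.204, 0.312]]
```

View pics/crop0.png

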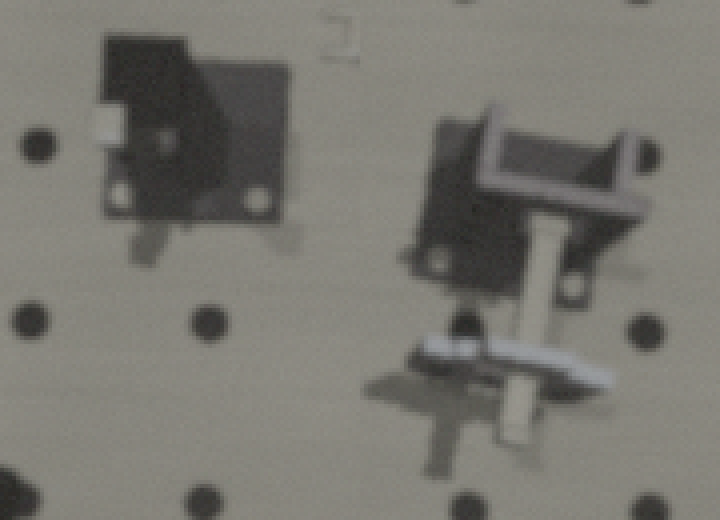

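The measurements agree with the given sizes:

| Item | Value |
|---|---|
| Tower origin | (.600, -.203), yaw -10.7° |
| Post origin | (.646, .194), yaw about -1.3° |
| Post hook angle | about 0.19 rad |
| Jig | 81 mm out from the hinge |

First job is to fold out the post hook.

```bash
cat >> h.py <<'E'
from math import *
D=pi/180
class St:
    def __init__(s,x,y,yaw):
        s.yaw=yaw;s.o=np.array([x,y]);s.ex=np.array([cos(yaw),sin(yaw)]);s.ey=np.array([-sin(yaw),cos(yaw)])
    def at(s,out,z,lat=0):  # out = distance in front of hinge
        p=s.o-s.ex*(.02+out)+s.ey*lat;return [p[0],p[1],z]
    def arm(s,a,r=.105,perp=0): # point on arm; perp>0: to upper side (when level)
        return s.at(r*sin(a)-perp*cos(a), .18+r*cos(a)+perp*sin(a))
T=St(.600,-.203,-10.7*D);P=St(.646,.194,-1.3*D)
def grip_tcp(p,dz=0): return [p[0],p[1],p[2]-hold_point_z+dz]
def st(t=""):
    s=sense();print(t,"t%.1f"%s["clock"],"pos",np.round(s["ee_pos"],4),"F",np.round(s["contact_force"],1),"gap",round(s["finger_gap"],4))
    return s
E
python3 - <<'E'
from h import *
s=st();print(hold_point_z,s["tool_rot"])
R=[pi,0,P.yaw]
movel([.242,-.603,.42],speed=.3)
for y in (P.yaw,P.yaw+pi,P.yaw-pi): print(y,ik([.606,.194,.38],[pi,0,y]))
p=P.arm(.19)
move_pose([p[0],p[1],.38],R);command_gripper(.05);st("above")
movel(grip_tcp(p));st("down")
c=read_camera("wrist");a=c["color"];c=read_camera("side")
cv2.imwrite("pics/p1.png",np.hstack([a[::2,::2],c["color"][180:420,180:500]])[:,:,::-1])
E
```

```text
t1.2 pos [ 0.2415 -0.6034  0.2313] F [ 0.6 -0.   0.4] gap 0.0852
0.0187 [ 3.14157780e+00 -6.51232866e-06  3.80784403e-01]
-0.022689280275926284 [ 2.25485160e-01  4.37459184e-02  1.49001090e+00 -4.44089210e-16
  1.60783583e+00  1.81897077e+00]
3.118903373313867 [ 0.22548516  0.04374592  1.4900109   0.          1.60783583 -1.32262189]
-3.1642819338657193 [ 0.22548516  0.04374592  1.4900109   0.          1.60783583 -1.32262189]
above t5.5 pos [0.6062 0.1948 0.38  ] F [ 0.8 -0.1 -0.5] gap 0.05
down t6.4 pos [0.6068 0.1951 0.2658] F [-0.1 -0.5 -0.5] gap 0.0497
```

View pics/p1.png

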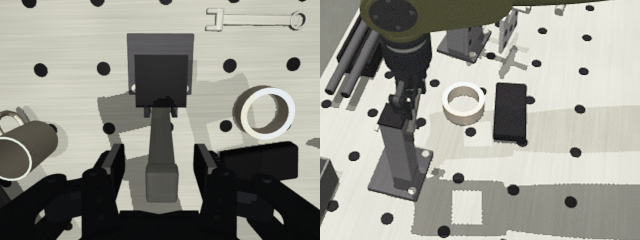

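The wrist view shows the arm centred at (162,170) between the fingers at (118,170) and (202,170). I'll pinch it, fold it out, then press it onto the stop.

Run:
```python
from h import *
command_gripper(.0);st("pinched")
for a in np.linspace(.19,1.571,8)[1:]:
    movel(grip_tcp(P.arm(a)),speed=.12)
st("arc")
command_gripper(.05)
x=P.arm(1.571)
movel([x[0],x[1],.24],speed=.2);command_gripper(0)
z=.215
p=P.at(.10,z);movel(p)
for z in np.arange(.20,.170,-.002):
    movel([p[0],p[1],z],speed=.05);s=sense();f=s["contact_force"][2]
    if f>12: break
st("press %.3f"%z)
movel([p[0],p[1],.26],speed=.25)
movel([p[0]-.12,p[1]-.12,.33],speed=.3)
c=read_camera("side");W=cloud(c);np.savez("s1.npz",**c)
c2=read_camera("top");W2=cloud(c2)
for w in (W,W2):
    m=(w[...,2]>.16)&(w[...,2]<.205)&(w[...,0]>.48)&(w[...,0]<.625)&(abs(w[...,1]-.195)<.02);q=w[m]
    for lo in np.arange(.485,.62,.02):
        k=q[(q[:,0]>=lo)&(q[:,0]<lo+.02)]
        if len(k): print(round(lo,3),len(k),np.round(np.percentile(k[:,2],90),4),np.round(k[:,1].min(),3),np.round(k[:,1].max(),3),end=" | ")
    print(np.round(q.min(0),3))
st()
```

```text
pinched t6.9 pos [0.6065 0.1936 0.2656] F [-0.4 -5.5  2.4] gap 0.0171
arc t9.2 pos [0.5211 0.1959 0.1614] F [-1.6 -6.7  0.1] gap 0.0169
press 0.182 t13.7 pos [0.5264 0.1969 0.1848] F [-5.6 -1.3 12.9] gap -0.0001
0.485 74 0.1983 0.189 0.207 | 0.505 110 0.1864 0.187 0.208 | 0.525 110 0.1864 0.185 0.206 | 0.545 111 0.1871 0.186 0.205 | 0.565 106 0.1865 0.186 0.205 | 0.585 103 0.1869 0.185 0.204 | 0.605 197 0.1923 0.176 0.213 | [0.496 0.176 0.165]
0.485 43 0.1998 0.188 0.205 | 0.505 74 0.1873 0.188 0.206 | 0.525 66 0.1873 0.188 0.206 | 0.545 73 0.1871 0.187 0.205 | 0.565 64 0.188 0.187 0.203 | 0.585 73 0.1866 0.185 0.204 | 0.605 126 0.1929 0.176 0.213 | [0.494 0.176 0.167]
 t15.0 pos [0.4061 0.0773 0.3281] F [ 0.4 -0.7  0.3] gap 0.0001
```

The arm is level: its top is at .187 along its whole length, and it took 13 N on the stop. Now the jig.

Run:
```python
from h import *
R=[pi,0,T.yaw+pi/2]
j=[.5005,-.183]
move_pose([j[0],j[1],.30],R);command_gripper(.040)
s=st("above")
movel([j[0],j[1],.196],speed=.12);st("at")
c=read_camera("wrist");a=c["color"];c=read_camera("side")
cv2.imwrite("pics/p2.png",np.hstack([a[::2,::2],c["color"][100:340,240:560]])[:,:,::-1])
```

```text
above t17.1 pos [ 0.5005 -0.1829  0.3001] F [-0.4  0.9  0.4] gap 0.0398
at t18.2 pos [ 0.5011 -0.1833  0.1971] F [0.7 0.2 0.4] gap 0.04
```

View pics/p2.png

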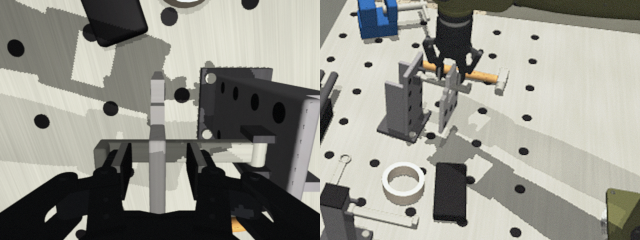

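In the wrist view the tab is at (158,150), centred between the fingers at (115,175) and (200,175). I'll close, lift 20 mm, slide out over the lip, and go across.

Run:
```python
from h import *
command_gripper(0);s=st("closed");p=np.array(s["ee_pos"]);z0=p[2]
movel([p[0],p[1],z0+.020],speed=.06);s=st("lift")
q=np.array(s["ee_pos"]);d=-T.ex*.085
movel([q[0]+d[0],q[1]+d[1],q[2]],speed=.12);st("out")
e=sense()["ee_pos"]
movel([e[0],e[1],z0+.06],speed=.2)
a=P.at(.175,z0+.06)
movel([a[0],a[1],a[2]],rot=[pi,0,P.yaw+pi/2],speed=.2);st("at post")
a=P.at(.175,z0+.02);movel(a,speed=.15);st("level")
print(z0)
c=read_camera("wrist");a=c["color"];c=read_camera("side");W=cloud(c)
cv2.imwrite("pics/p3.png",np.hstack([a[::2,::2],c["color"][200:440,220:540]])[:,:,::-1])
```

```text
closed t18.6 pos [ 0.5007 -0.1831  0.1967] F [-0.7 -0.   3.3] gap 0.0092
lift t19.1 pos [ 0.5007 -0.1831  0.2169] F [-0.5 -0.1 -5. ] gap 0.0091
out t20.0 pos [ 0.4175 -0.1675  0.217 ] F [ 0.3 -0.5 -4. ] gap 0.0096
at post t22.3 pos [0.4511 0.1978 0.2567] F [-0.1 -0.6 -4. ] gap 0.0092
level t22.7 pos [0.4508 0.198  0.2163] F [ 0.  -0.1 -3.7] gap 0.0092
0.1967383994408312
```

View pics/p3.png

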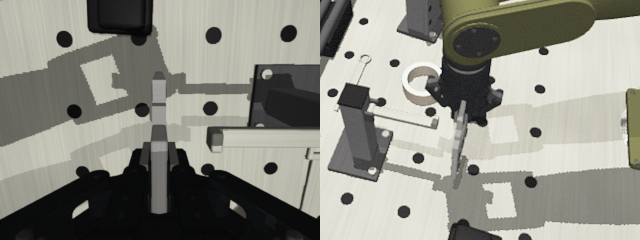

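The jig hangs straight in the gripper in front of the post's hook tip at (215,140) in the wrist view. I'll slide it in while watching the forces.

Run:
```python
from h import *
z=.2167
for o in np.linspace(.175,.072,7)[1:]:
    movel(P.at(o,z),speed=.1);s=sense();f=np.array(s["contact_force"])
    if np.hypot(f[0],f[1])>8 or abs(f[2]+4)>5: st("CONTACT %.3f"%o);break
else:
    st("in")
    for zz in np.arange(z-.012,z-.026,-.002):
        movel(P.at(.072,zz),speed=.04)
        if sense()["contact_force"][2]>0: break
    st("down")
c=read_camera("wrist");a=c["color"];c=read_camera("side")
cv2.imwrite("pics/p4.png",np.hstack([a[::2,::2],c["color"][200:440,180:500]])[:,:,::-1])
```

```text
in t24.8 pos [0.5539 0.1961 0.2166] F [-0.1 -0.  -4.1] gap 0.0094
down t26.5 pos [0.5543 0.1962 0.1967] F [-3.9 -0.8  6.2] gap 0.0091
```

View pics/p4.png

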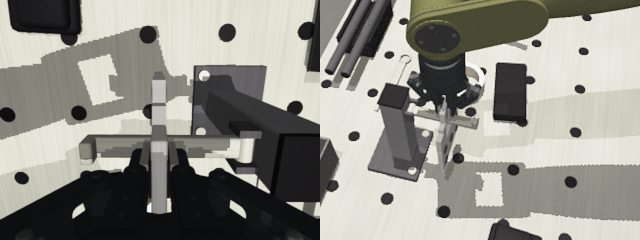

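The arm is through the window and the jig is seated, at the same height as it hung on the tower. Releasing it, then folding the tower hook.

Run:
```python
from h import *
command_gripper(.040);st("open")
e=sense()["ee_pos"];movel([e[0],e[1],.30],speed=.12)
c=read_camera("side")
b=read_camera("top");np.savez("t2.npz",**b)
W=cloud(b);m=(W[...,2]>.205)&(W[...,2]<.24)&(abs(W[...,0]-.555)<.05)&(abs(W[...,1]-.195)<.05);print("tab",m.sum(),np.round(np.median(W[m],0),3) if m.sum() else "")
p=T.arm(1.571)
move_pose([p[0],p[1],.28],[pi,0,T.yaw]);command_gripper(.05)
movel(grip_tcp(p),speed=.15);st("at tower hook")
command_gripper(0);st("pinched")
for a in np.linspace(1.571,0.0,9)[1:]:
    movel(grip_tcp(T.arm(a)),speed=.12);f=sense()["contact_force"]
    if np.linalg.norm(f)>35: st("HIGH %.2f"%a);break
st("arc")
d=read_camera("side")
cv2.imwrite("pics/p5.png",np.hstack([c["color"][200:440,180:500],d["color"][100:340,200:520]])[:,:,::-1])
```

```text
open t27.0 pos [0.5541 0.1961 0.1945] F [-0.2  0.3 -0.1] gap 0.04
tab 31 [0.552 0.174 0.226]
at tower hook t30.7 pos [ 0.4778 -0.1801  0.1624] F [-0.  -1.1  0.3] gap 0.0497
pinched t31.1 pos [ 0.4772 -0.1841  0.1632] F [ -2.6 -12.9   1.5] gap 0.0167
arc t33.7 pos [ 0.5781 -0.2032  0.2647] F [ -5.8 -14.1  -4.6] gap 0.0168
```

View pics/p5.png

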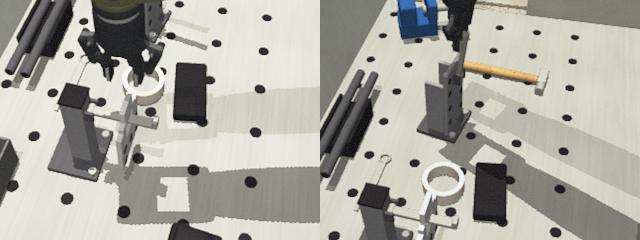

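The jig hangs on the post (left panel, (125,130)) and the tower hook is up (right panel, (460,60)). Next: release it, push it flat from the front, and retreat.

Run:
```python
from h import *
command_gripper(.05);st("open")
e=sense()["ee_pos"];movel([e[0],e[1],.36],speed=.2);command_gripper(0)
L=-.004
movel(T.at(.07,.36,L),speed=.25);movel(T.at(.07,.262,L),speed=.2)
for o in np.arange(.036,.000,-.002):
    movel(T.at(o,.262,L),speed=.06);f=np.array(sense()["contact_force"])
    if -f[:2]@T.ex>14: break
st("push out=%.3f"%o)
movel(T.at(.07,.262,L),speed=.15);movel(T.at(.12,.36,L),speed=.3)
move_pose([.30,-.45,.36],[pi,0,T.yaw]);st("away")
for cam in ["side","top"]:
    c=read_camera(cam);w=cloud(c);save(c,"f_%s.png"%cam)
    def hook(S,z0,z1,o0,o1):
        v=w-np.array([S.o[0],S.o[1],0]);X=v[...,0]*S.ex[0]+v[...,1]*S.ex[1];Y=v[...,0]*S.ey[0]+v[...,1]*S.ey[1];Z=w[...,2]
        m=(Z>z0)&(Z<z1)&(X>o0)&(X<o1)&(abs(Y)<.06);return np.c_[X[m],Y[m],Z[m]]
    for z in (.225,.245,.265,.285,.30):
        q=hook(T,z,z+.015,-.06,.03);
        if len(q): print(cam,"tower arm z",z,len(q),np.round(q.min(0),4),np.round(q.max(0),4))
    q=hook(P,.17,.192,-.155,-.11);print("post arm outer",len(q),np.round(np.percentile(q,90,axis=0),4))
    q=hook(P,.205,.24,-.12,-.06);print("jig tab",len(q),np.round(np.percentile(q,[3,50,97],axis=0),3).tolist())
for n,cam in [("powerbrick","top"),("taperoll","top")]:
    print(n,[np.round(r["xy"]) for r in place_of(n,cam)[:1]])
i=[cv2.imread("pics/f_%s.png"%k) for k in("side","top")]
cv2.imwrite("pics/fin.png",np.hstack([i[0][60:460,190:560],i[1][100:400,190:500][:400].copy() if 0 else cv2.copyMakeBorder(i[1][100:400,190:560],0,100,0,0,cv2.BORDER_CONSTANT)]))
```

```text
open t34.2 pos [ 0.5807 -0.199   0.267 ] F [-0.8 -0.3 -0.3] gap 0.0501
push out=0.014 t39.9 pos [ 0.5613 -0.1997  0.262 ] F [-22.3   4.7   7.8] gap -0.0001
away t42.1 pos [ 0.3007 -0.4494  0.3594] F [-0.   0.5 -0. ] gap 0.0001
side tower arm z 0.225 31 [-0.0237 -0.0111  0.225 ] [-0.0132  0.0082  0.2399]
side tower arm z 0.245 37 [-0.0247 -0.0107  0.2452] [-0.0143  0.0083  0.2596]
side tower arm z 0.265 36 [-0.0248 -0.011   0.2652] [-0.0144  0.0082  0.2799]
side tower arm z 0.285 40 [-0.0241 -0.0105  0.2851] [-0.0042  0.0075  0.2999]
side tower arm z 0.3 82 [-0.0244 -0.0125  0.3011] [-0.0024  0.0078  0.3138]
post arm outer 193 [-0.1138  0.0085  0.1874]
jig tab 230 [[-0.096, -0.024, 0.208], [-0.092, 0.004, 0.228], [-0.086, 0.024, 0.232]]
top tower arm z 0.225 15 [-0.026  -0.0096  0.2251] [-0.0181  0.0059  0.2395]
top tower arm z 0.245 16 [-0.0257 -0.01    0.2456] [-0.0179  0.006   0.2588]
top tower arm z 0.265 17 [-0.026  -0.01    0.2652] [-0.0185  0.0059  0.2796]
top tower arm z 0.285 16 [-0.0261 -0.0109  0.286 ] [-0.0186  0.0058  0.2993]
top tower arm z 0.3 98 [-0.026  -0.0117  0.3004] [-0.0034  0.0062  0.314 ]
post arm outer 126 [-0.1129  0.0069  0.1879]
jig tab 139 [[-0.097, -0.026, 0.206], [-0.094, -0.002, 0.229], [-0.088, 0.022, 0.233]]
powerbrick [array([319., 281.])]
taperoll [array([320., 239.])]
```

View pics/fin.png

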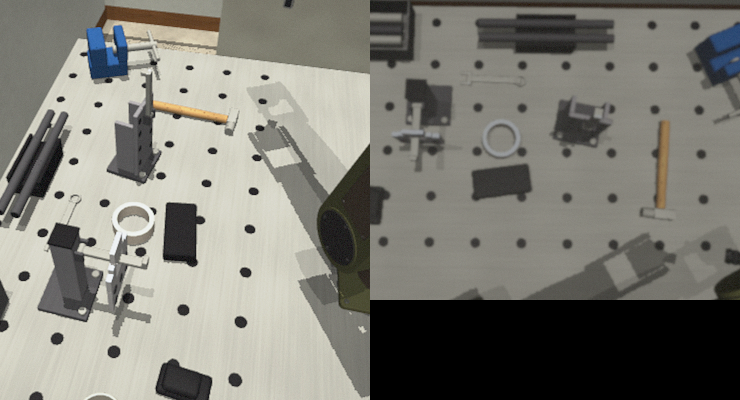

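The final view shows the tower hook vertical and flat, the jig hanging on the level post hook, and the bystanders unmoved. Handing in.

```bash
python3 -c "
from h import *
st();sign_off()"
```

```text
t42.3 pos [ 0.3009 -0.4492  0.3601] F [ 0.3 -0.5  0.3] gap -0.0002
the job is handed in; nothing more can be done
```

The job is done in the order asked and handed in at 42.3 s of the 72 s allowed; the hand-in gives no verdict.

1. **Post hook:** I folded it out and pressed it onto its stop with about 13 N. Its top surface is level at 187 mm along its whole length.
2. **Jig:** I took it off the tower's hook over the lip and hung it by its window on the post's hook, about 72 mm out from the hinge. After letting go, the tab's top is at about 231 mm, the same as when it hung on the tower.
3. **Tower hook:** I folded it up and pushed it flat, with a peak of about 24 N read at the wrist. Its front face stays at the same depth from 225 to 314 mm height, within about 1 mm in each camera, so it stands vertical.

**Last checks:** The powerbrick and tape roll are where they were, within about 3 pixels. The hammer, wrench and mouse look untouched in the final pictures, and I had no contact with the mug. The robot is clear of everything.

**Disagreements:**
- The tower hook's arm sat about 2–4 mm to the side of where I had estimated it, and the compliant pinch absorbed this.
- Just after release, the top camera found only part of the jig's tab because the gripper was in the way. The final look from both cameras showed it where it should be.

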